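# Offer up the drive pulley on the spindle's flat and hold it level for the set screw

### The job

The motor spindle of the small belt drive has lost its pulley: take the bare spindle between the fingers, feel for its flat and turn the spindle until the flat faces the front of the drive (the side with the speed knob). Then lower the loose toothed pulley over it, hub up, with its set screw on that flat and so facing the front, and hold it there upright and level with the clamped pulley on the other spindle. Finish still holding it off the bearing, so that a colleague can tighten the screw, and leave the other things on the bench as they are.

Things in the scene. Friction and masses are not known exactly. Their poses are not given: they have to be found in the camera images.
- drive: Belt drive on a 190 x 90 mm aluminium base plate (top 14 mm above the bench), fixed to the bench. Origin: centre of its underside. Its -x side is the front (speed knob, switch), z up; y runs through its two upright spindles: the bare motor spindle at local (0, -55 mm), the driven one with the clamped pulley at (0, +55 mm). The 70 x 70 mm grey motor housing is 52 mm tall.
- boss_top (a point): Where the bare spindle leaves its bearing boss (32 mm wide), on the axis, 58 mm above the bench; axes as the drive's. The steel spindle, 20 mm in diameter and 74 mm long above the boss, turns on its upright axis against slight friction (0.06 N m), stays where it is left, and stops 3.1 rad either side of flat-to-front.
- spindle_top (a point): Centre of the bare spindle's chamfered top, 132 mm above the bench; axes as the drive's (not turning). Its one flat (6 mm from the axis, 16 mm wide) runs from the top to 10 mm above the boss and starts within 1.2 rad of the front, unreported. Fingers close to 20 mm on the round; with a pad a rad (< 0.93) off the flat, 10 + 10 cos(0.927 - a) mm, 16 when flush; pads read to 1 mm less.
- pulley: Loose toothed pulley, aluminium, about 110 g, 40 mm tall, hub up on the bench, left or right of the joystick (under 0.25 m) ahead of the robot. Origin: centre of its underside; z its axis. Lower 18 mm: teeth between flanges of 50 mm diameter; upper 22 mm: plain hub of 34 mm. Bore 21.6 mm right through. Its set screw, on its -x side, starts within 0.7 rad of facing world -x.
- set_screw (a point): Outer end of the loose pulley's 5 mm set screw, 20 mm from the axis (3 mm proud of the hub), 30 mm above the underside. Inside, its tip reaches to 6.9 mm from the axis: the pulley goes down the spindle only with the screw over the flat (within about 0.25 rad); else the screw lands on the spindle's end when the underside is 27 mm below it.
- fixed_pulley: The same pulley, clamped on the driven spindle, hub up. Origin: centre of its underside, 12 to 28 mm above the boss (it differs from start to start); the loose pulley's underside belongs at the same height. Nothing on the spindle would keep the loose one there: it must be held.
- dish: Closed petri dish, 63 mm diameter, 14 mm tall, loose on the bench; origin at the centre of its underside.
- lab_timer: White bench timer, 62 x 66 x 18 mm, loose on the bench; origin at the centre of its underside.
- pipette: Grey pipette lying on the bench, 228 x 51 x 21 mm; origin at the middle of its underside.
There are look-alikes about, which are no part of the job. Leave any yellow look-alike of the pulley alone.

How it is judged:
On the way, in this order (a step that is already met when the one before it is completed fails the run):
1. the bare spindle is held by its upper end between the fingers, with the pulley still on the bench (contact force between the fingers and drive above 4 N and horizontal distance between the grasp point and spindle_top below 0.012 m and height (world z) of the grasp point above 0.095 m and height (world z) of pulley below 0.01 m), for 0.2 s.
2. the pulley is carried, clear of the bench (height (world z) of pulley above 0.04 m and contact force between the fingers and pulley above 2 N), for 0.1 s.
At the end, for the whole second after the job is handed in: The pulley is held on the spindle (fingers over 3 N, at rest): upright within 0.1 rad, axis within 4 mm, underside level with the clamped pulley's within 5 mm and 5 mm clear of the boss, set screw to the drive's front within 0.25 rad. Dish, timer and pipette within 30 mm of their starts (horizontal distance between pulley and spindle_top below 0.004 m and angle between pulley's own z axis and vertical below 0.1 rad and z of pulley in the frame of fixed_pulley between -0.005 and 0.005 m and z of pulley in the frame of drive above 0.063 m and angle between the x axis of pulley and the x axis of drive, either way round below 0.25 rad and x of set_screw in the frame of spindle_top below -0.01 m and contact force between the fingers and pulley above 3 N and linear speed of pulley below 0.02 m/s and distance of each of dish, lab_timer, pipette from where it was at the start of the episode below 0.03 m); the arm keeps its last pose, push and grip.
It fails at once if the clamped pulley is shifted on its spindle (distance of fixed_pulley from where it was at the start of the episode above 0.004 m).
It fails at once if the dish is knocked away (distance of dish from where it was at the start of the episode above 0.05 m).
It also fails if it takes over 67 s, if anything falls off the work surface, if the arm or the gripper's body presses on something with over 40 N, if the wrist force passes 120 N, or if a joint passes its speed limit or range.

### The arm

A 6-joint arm with a two-finger parallel gripper is mounted at the origin on a cart in front of the work surface, level with it; the furniture and walls round the work are solid. World frame = base frame: x ahead of the robot, y to its left, z up, the work surface at z = 0. Lengths are in m, angles in rad, forces in N, time in s.
With the tool pointing down it reaches from about 0.325 to 0.85 m from the base axis. Payload 4.4 kg.
Tool frame: the origin (TCP) lies at the very end of the fingers, on their centre line; the grasp point (between the pads) lies bot.grip_point_offset behind it (bot.grip_point_offset is the distance from the TCP to the grasp point, in m); z points along the fingers, y is the line along which they close (so a half turn about z gives the same grasp; the last joint's range is limited). The gripper opens to 94 mm and grips with 3 to 60 N. Pads are 16 mm wide; open, the fingers measure 119 mm over their backs; the gripper's body (75 mm by 177 mm) begins 78 mm behind the grasp point.
Start: joints at [1.121, 0.207, 1.542, -0, 1.393, -0.15], TCP at [0.169, 0.55, 0.205] pointing down, gripper open.
Joint ranges: [-2.73, 2.73], [-0.86, 2.22], [0.23, 2.46], [-1.11, 4.25], [0.08, 2.63], [-2.82, 2.82]. Speed limits (rad/s): [2.79, 2.79, 3.14, 3.14, 3.14, 3.14].

### API

Orientations are given as a rotation vector (axis times angle).
In Python, from workcell import bot gives the robot as it stands.
- The arm moves only by the tool arm_command, never from a script. Its argument "rows" is a list of rows, each an object with "linear": the shift along the world's x, y, z in mm, a list of three; "roll": the turn about the world's z in units of 8 degrees (1.0 is 8 degrees); "grip": the closure, from 0 (fully open) to 1 (shut). In form: [{"linear": [dx, dy, dz], "roll": roll, "grip": grip}, ...]. A call has exactly 8 rows; each row is the pose to reach, as a shift and turn from the pose commanded when the call began; what a row does not reach only later rows make up. A row lasts 1/10 s, in which the tool goes at most 50 mm and 8.59 degrees, less where a joint would pass 70% of its speed; a pose out of reach is approached as far as the arm can. A call with a gripper value outside its range is refused whole. The fingers move at their own pace and stop on an object; the grip force is fixed at half the most. Time passes only in rows, so rows that repeat a pose let the fingers close, or fill a call up. It gives the time, the measured TCP pose, the force, the opening and the grip force at its end, in the units of the state.
- bot.observe(): the state, without advancing time (a new reading comes with each control period).
- bot.get_image(name): name is "scene" or "top" or "wrist"; returns the picture (384x512x3 uint8, blue, green, red); there is no depth.
- bot.camera_info(name): a dict with "camera_matrix" (3x3 intrinsics, pixels), "rvec" (rotation vector, rad) and "tvec" (3), from world to camera coordinates, as OpenCV has them; the wrist camera has in their place "tool_from_camera" (4x4, takes a point from camera to tool coordinates, whose origin is the TCP and whose axes are the flange's). Camera axes: x right, y down, z forward; pixel columns grow to the right and rows downward; lengths in m; the calibration is good to about 2 mm. A picture is of the moment at which its call begins: read the wrist's pose just before it. camera_info takes no time and is no camera call.
- bot.job_done(): hands the job in; it is judged then, once.
The state is a dict: "time_s": time; "joint_pos": joint angles; "joint_velocities": joint speeds; "joint_efforts": joint torques, N m; "eef_pos": TCP position; "tool_rot": TCP orientation; "force": force on the tool from outside, world axes, zero at the start; "torque": the same for the moment, N m; "grip_width": finger opening in m; "grip_force": force on a finger pad.
Only numpy, scipy, OpenCV 4.12 (cv2) and the standard library are available. Lean on these libraries where they do the work, as an engineer would, in place of code of your own. Each camera call takes 0.05 s, during which the arm holds its last target. There are 200 camera calls.

## Working session

There is one attempt and no reset: what is moved stays moved. The work goes in short steps, Python scripts to look and compute and a tool call to move; the robot and the scene stay as the last step left them, time stands still between calls to the robot, and variables do not carry over. Pictures are saved under pics/ and viewed, at most 10 in all, crops included, and the job is handed in when it is done.

Besides the shell and the picture viewer there is one more tool, called after "Call:" as a command line: name --argument value ..., lists and objects as JSON in quotes. arm_command: Moves the arm, as the interface text tells. Its arguments: {"type":"object","properties":{"rows":{"type":"array","items":{"type":"object","properties":{"linear":{"type":"array","items":{"type":"number"}},"roll":{"type":"number"},"grip":{"type":"number"}}}}},"required":["rows"]}

```bash
mkdir -p pics
cat > h.py <<'E'
import numpy as np, cv2
from workcell import bot
def ray(name,px,info=None):
    i=bot.camera_info(name);K=np.array(i["camera_matrix"])
    d=np.linalg.inv(K)@[px[0],px[1],1]
    if "rvec" in i:
        R=cv2.Rodrigues(np.array(i["rvec"],float))[0];t=np.array(i["tvec"]).ravel()
        return -R.T@t, R.T@d
    s=info or bot.observe();T=np.array(i["tool_from_camera"])
    R=cv2.Rodrigues(np.array(s["tool_rot"],float))[0]
    return R@T[:3,3]+s["eef_pos"], R@T[:3,:3]@d
def onz(name,px,z,info=None):
    c,d=ray(name,px,info);return c+d*(z-c[2])/d[2]
def proj(name,P):
    i=bot.camera_info(name)
    return cv2.projectPoints(np.array(P,float).reshape(-1,1,3),np.array(i["rvec"],float),np.array(i["tvec"],float),np.array(i["camera_matrix"]),None)[0].reshape(-1,2)
E
python3 - <<'E'
from h import *
print(bot.grip_point_offset, bot.observe())
for n in ("scene","top"):
    im=bot.get_image(n);cv2.imwrite(f"pics/{n}0.png",im)
    c,d=ray(n,(256,192));print(n,c,d)
a=cv2.imread("pics/scene0.png");b=cv2.imread("pics/top0.png")
cv2.imwrite("pics/s0b.png",cv2.resize(a,(800,600)));cv2.imwrite("pics/t0b.png",cv2.resize(b,(800,600),interpolation=cv2.INTER_CUBIC))
E
```

```text
0.0188 {'time_s': 0.0, 'joint_pos': array([ 1.12150397e+00,  2.07475016e-01,  1.54291186e+00, -5.11882112e-06,
        1.39345809e+00, -1.50433432e-01]), 'joint_velocities': array([ 0.00069178,  0.00061017,  0.00167659, -0.00123915,  0.00043131,
        0.00122373]), 'joint_efforts': array([ 1.28170039e-03, -3.70870364e+01, -2.81419104e+01,  6.99263206e-02,
        3.60806042e-02, -1.69315890e-04]), 'eef_pos': array([0.16892964, 0.54880716, 0.20427952]), 'tool_rot': array([-0.46760138, -3.10592858,  0.00338167]), 'force': array([-0.55547736,  0.19959368,  0.99308639]), 'torque': array([0.03045192, 0.00066092, 0.00731075]), 'grip_force': 0.0, 'grip_width': 0.09387393429898157}
scene [ 0.00106501 -0.62041408  0.91760055] [ 0.46881051  0.55890379 -0.68422392]
top [0.37109776 0.07055744 1.52733343] [ 0.14122493  0.02754468 -0.98999094]
```

View pics/t0b.png

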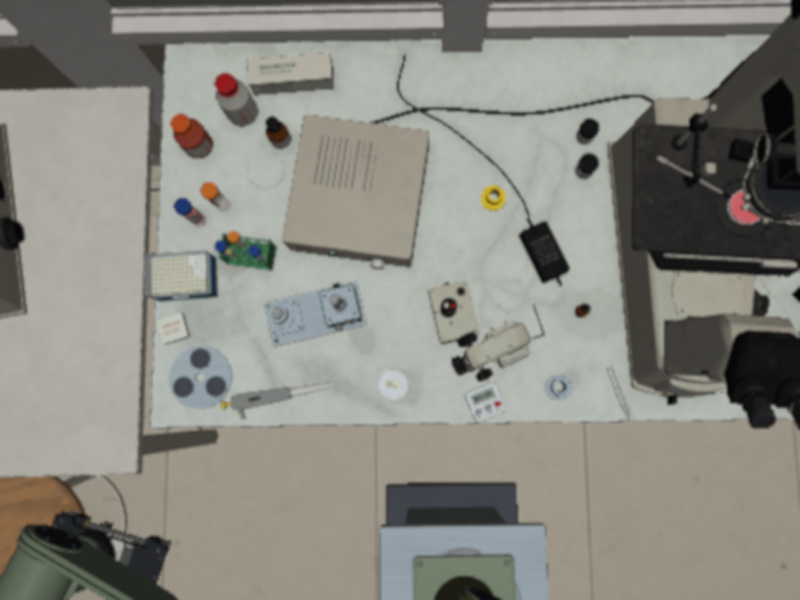

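View pics/s0b.png

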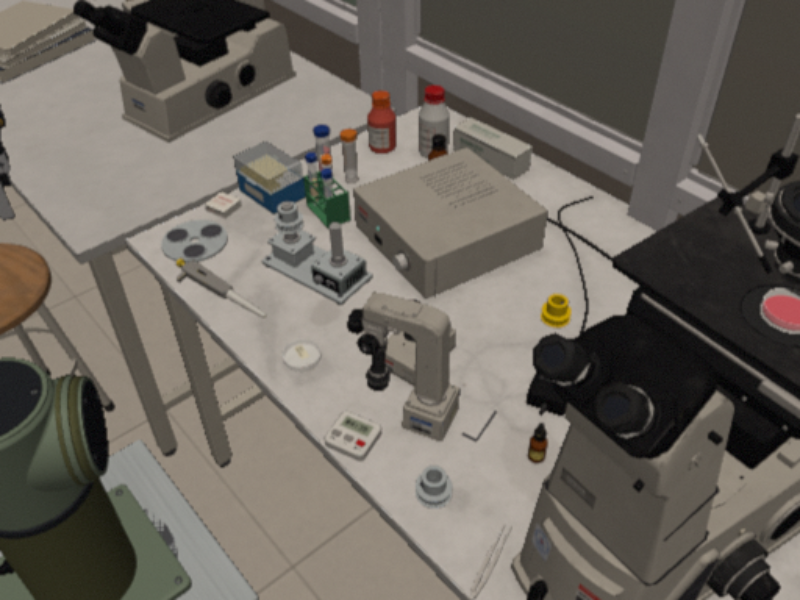

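The top view (800x600) shows the drive at (315,315), with the bare spindle near (338,300) and the clamped pulley near (282,315). There are two loose pulley candidates: silver at (558,386) and yellow at (493,197). The silver one fits, because it is aluminium and to the right of the joystick at (452,308). The yellow one is the look-alike. I'll confirm this in one enlarged crop.

Run:
```python
from h import *
a=cv2.imread("pics/scene0.png");b=cv2.imread("pics/top0.png")
def crop(im,x,y,w,h,s): return cv2.resize(im[y:y+h,x:x+w],(w*s,h*s),interpolation=cv2.INTER_CUBIC)
# crops of 50x37... composite 2x2, each 400x296 (x y origin, scale)
c=[crop(b,165,177,80,59,5),crop(b,337,228,40,30,10)[:295],crop(a,165,122,80,59,5),crop(a,257,292,40,30,10)[:295]]
cv2.imwrite("pics/c1.png",np.vstack([np.hstack(c[:2]),np.hstack(c[2:])]))
for n,p in (("pulleytop",(357.1,247)),("yellow",(315.5,126.7))): print(n,onz("top",p,0.02))
print(onz("top",(216,192),.132),onz("top",(178,201),.12))
```

```text
pulleytop [ 0.41271511 -0.1932085   0.02      ]
yellow [ 0.79192392 -0.07782231  0.02      ]
[0.57183507 0.22419128 0.132     ] [0.54892398 0.33525235 0.12      ]
```

View pics/c1.png

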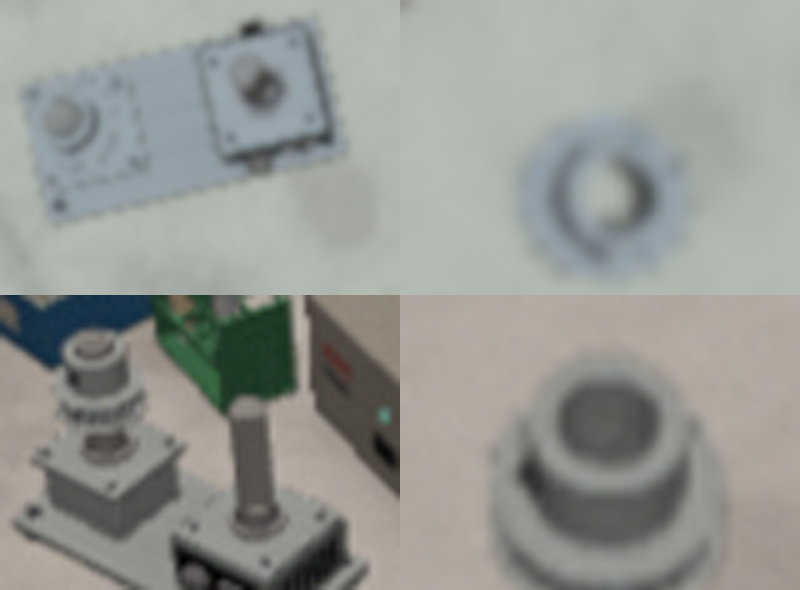

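Confirmed: the silver pulley at top px (357,247) has its dark set screw on the scene-left side (scene px about (270,310)). Next I compute the drive pose, spindle and screw direction.

Run:
```python
from h import *
T=lambda u,v:(165+u/5-.4,177+v/5-.4)
cs=[onz("top",T(*p),.014) for p in((20,88),(318,17),(348,150),(55,222))]
for c in cs: print(c.round(4))
e=[cs[0]-cs[1],cs[3]-cs[2]];print([np.degrees(np.arctan2(-v[0],v[1])).round(2) for v in e],[np.linalg.norm(v) for v in e],"c",np.mean(cs,0))
for p in ((65,118),(250,70)): print(p,onz("top",T(*p),.132))
S=lambda u,v:(165+u/5-.4,122+(v-295)/5-.4)
print("scene bare top",onz("scene",S(251,408),.132))
# pulley
P=lambda u,v:(337+u/10-.45,228+v/10-.45)
print("pulley", onz("top",P(605,195),.018) if 0 else onz("top",P(605-400,195),.018))
Q=lambda u,v:(257+(u-400)/10-.45,292+(v-295)/10-.45)
print("hubtop scene",onz("scene",Q(610,425),.04), "screw",onz("scene",Q(528,470),.03))
i=bot.camera_info("wrist");print(i)
s=bot.observe();c,d=ray("wrist",(256,192),s);print(c,d)
```

```text
[0.5841 0.3848 0.014 ]
[0.6261 0.1991 0.014 ]
[0.5423 0.1807 0.014 ]
[0.5003 0.3617 0.014 ]
[np.float64(12.76), np.float64(13.07)] [np.float64(0.19035790237727593), np.float64(0.1858471857822358)] c [0.5631874  0.28156988 0.014     ]
(65, 118) [0.54973245 0.33417634 0.132     ]
(250, 70) [0.57595477 0.22822437 0.132     ]
scene bare top [0.5776293  0.23007317 0.132     ]
pulley [ 0.41262147 -0.19340004  0.018     ]
hubtop scene [ 0.41274685 -0.19259635  0.04      ] screw [ 0.3970953  -0.18458847  0.03      ]
{'camera_matrix': array([[298.03649524,   0.        , 255.93514113],
       [  0.        , 298.03649524, 190.53050116],
       [  0.        ,   0.        ,   1.        ]]), 'tool_from_camera': array([[ 3.93242006e-04, -9.64604186e-01, -2.63701743e-01,
         7.66350949e-02],
       [ 9.99999913e-01,  4.15563339e-04, -2.88665680e-05,
         7.23809165e-04],
       [ 1.37429589e-04, -2.63701709e-01,  9.64604266e-01,
        -1.78170284e-01],
       [ 0.00000000e+00,  0.00000000e+00,  0.00000000e+00,
         1.00000000e+00]])}
[0.09609697 0.57243686 0.38263012] [ 0.25577873 -0.0805676  -0.9633849 ]
```

Call:
arm_command --rows '[{"linear":[20,-16,10],"roll":0,"grip":0},{"linear":[55,-44,10],"roll":-0.8,"grip":0},{"linear":[90,-72,10],"roll":-1.6,"grip":0},{"linear":[125,-100,10],"roll":-2.4,"grip":0},{"linear":[160,-128,10],"roll":-3.2,"grip":0},{"linear":[195,-156,10],"roll":-4.0,"grip":0},{"linear":[230,-184,10],"roll":-4.8,"grip":0},{"linear":[265,-212,10],"roll":-5.6,"grip":0}]'

```text
time_s: 0.9
eef_pos: [0.4351, 0.336, 0.215]
tool_rot: [-1.622, -2.69, 0.001]
force: [0.2, 0.9, 0.4]
grip_width: 0.0938
grip_force: 0.0
```

Call:
arm_command --rows '[{"linear":[35,-28,0],"roll":-0.8,"grip":0},{"linear":[70,-55,0],"roll":-1.6,"grip":0},{"linear":[105,-82,0],"roll":-1.9,"grip":0},{"linear":[130,-100,0],"roll":-1.9,"grip":0},{"linear":[141,-109,-15],"roll":-1.9,"grip":0},{"linear":[141,-109,-35],"roll":-1.9,"grip":0},{"linear":[141,-109,-45],"roll":-1.9,"grip":0},{"linear":[141,-109,-45],"roll":-1.9,"grip":0}]'

```text
time_s: 1.7
eef_pos: [0.5724, 0.2286, 0.167]
tool_rot: [-1.954, -2.454, 0.008]
force: [-0.4, 0.0, -0.1]
grip_width: 0.0934
grip_force: 0.0
```

```bash
cat >> h.py <<'E'
def head(s):
    R=cv2.Rodrigues(np.array(s["tool_rot"],float))[0];return np.degrees(np.arctan2(R[1,1],R[0,1]))
def st():
    s=bot.observe();print(round(s["time_s"],2),s["eef_pos"].round(4),"head",head(s).round(1),"F",s["force"].round(1),"Tz",round(s["torque"][2],3),"w",round(s["grip_width"]*1e3,2),"gf",round(s["grip_force"],1),"j6",s["joint_pos"][5].round(2));return s
def wproj(s,P):
    i=bot.camera_info("wrist");T=np.array(i["tool_from_camera"]);W=np.eye(4)
    W[:3,:3]=cv2.Rodrigues(np.array(s["tool_rot"],float))[0];W[:3,3]=s["eef_pos"]
    p=np.linalg.inv(W@T)@np.append(P,1);q=i["camera_matrix"]@p[:3];return q[:2]/q[2]
E
python3 - <<'E'
from h import *
s=st();im=bot.get_image("wrist");cv2.imwrite("pics/w1.png",im)
np.save("s1.npy",s,allow_pickle=True)
print(wproj(s,[.5755,.228,.132]),wproj(s,[.5508,.335,.12]))
cv2.imwrite("pics/w1b.png",cv2.resize(im,(800,600),interpolation=cv2.INTER_CUBIC))
E
```

```text
1.7 [0.5724 0.2286 0.167 ] head 12.9 F [-0.4  0.  -0.1] Tz 0.029 w 93.4 gf 0.0 j6 0.01
[259.51545036 216.33596622] [259.81622131  62.86499141]
```

View pics/w1b.png

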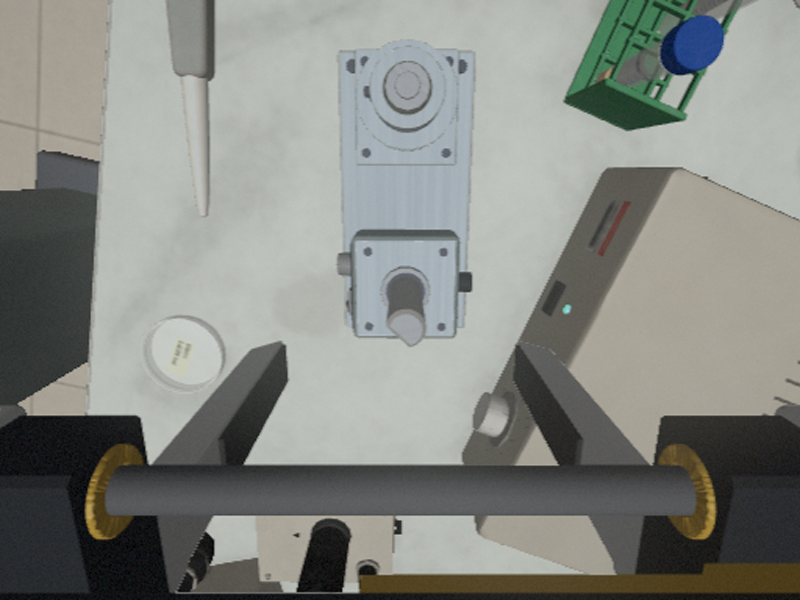

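The wrist view shows the bare spindle top at about (405,328) of 800x600, with the flat on its lower-left side. The clamped pulley is at (408,85). I'll enlarge the spindle top.

Run:
```python
from h import *
im=cv2.imread("pics/w1.png");s=np.load("s1.npy",allow_pickle=True).item()
c=cv2.resize(im[190:230,235:285],(800,640)[::1],interpolation=cv2.INTER_CUBIC)[:600]
cv2.imwrite("pics/w1c.png",c)
for z in (.08,.11): print(z,[onz("wrist",p,z,s).round(3)[:2] for p in ((388,107),(296,292),(313,262))])
```

```text
0.08 [array([0.664, 0.331]), array([0.635, 0.138]), array([0.642, 0.175])]
0.11 [array([0.652, 0.328]), array([0.626, 0.157]), array([0.633, 0.189])]
```

View pics/w1c.png

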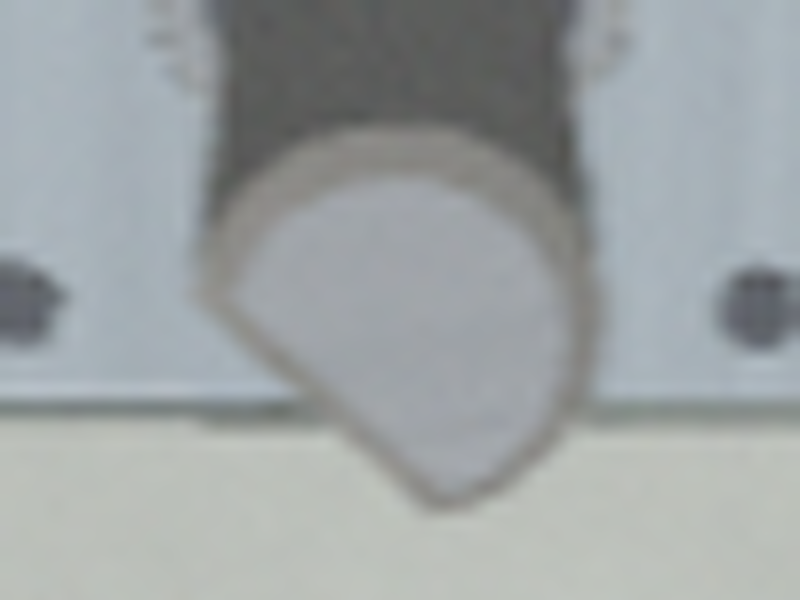

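The crop shows the flat's chord running from (205,290) to (435,505), and the round centred at about (402,320). I'll convert these to world coordinates.

Run:
```python
from h import *
s=np.load("s1.npy",allow_pickle=True).item()
C=lambda u,v:(235+u/16-.47,190+v/16-.47)
a,b=[onz("wrist",C(*p),.1315,s) for p in((207,290),(435,505))]
ax=[onz("wrist",C(*p),.1315,s) for p in((204,300),(598,330),(400,125))]
d=a-b;n=np.array([-d[1],d[0]]);n=n if n[0]<0 else -n
print("chord",np.linalg.norm(d)*1e3,"normal heading",np.degrees(np.arctan2(n[1],n[0]))%360,"width",np.linalg.norm(ax[0]-ax[1]))
n/=np.linalg.norm(n);print("centre from chord",(a+b)[:2]/2-n*.006,"from round",(ax[0]+ax[1])/2)
c,r=cv2.minEnclosingCircle(np.float32([a[:2],b[:2],ax[1][:2],ax[2][:2]])); print(c,r)
B=lambda u,v:(u*.64-.18,v*.64-.18)
L,R_,Tp,Bt=[B(*p) for p in((383,86),(432,86),(407,62),(407,111))]
print("fixed hub: dia px",[(np.array(R_)-L)[0],(np.array(Bt)-Tp)[1]])
for z in (.11,.118,.126):
    print(z,[onz("wrist",p,z,s).round(4)[:2] for p in (L,R_,Tp,Bt)],np.linalg.norm(onz("wrist",L,z,s)-onz("wrist",R_,z,s)))
st()
```

```text
chord 15.28073226610366 normal heading 238.01156922351169 width 0.018678149480116844
centre from chord [0.57475964 0.23357898] from round [0.57430732 0.23340012 0.1315    ]
(0.5745924711227417, 0.23331131041049957) 0.009622941724956036
fixed hub: dia px [np.float64(31.360000000000014), np.float64(31.36)]
0.11 [array([0.5388, 0.3392]), array([0.561 , 0.3443]), array([0.5473, 0.3516]), array([0.5521, 0.3311])] 0.0228086478297852
0.118 [array([0.5394, 0.338 ]), array([0.5608, 0.3429]), array([0.5477, 0.35  ]), array([0.5523, 0.3302])] 0.022032675689047227
0.126 [array([0.54  , 0.3368]), array([0.5607, 0.3416]), array([0.548 , 0.3484]), array([0.5524, 0.3293])] 0.021256703548309244
1.75 [0.5734 0.229  0.1687] head 12.9 F [-0.2 -0.1 -0.5] Tz 0.017 w 94.43 gf 0.0 j6 0.01
```

Call:
arm_command --rows '[{"linear":[1,1,0],"roll":1,"grip":0},{"linear":[2,2,0],"roll":2,"grip":0},{"linear":[2,2,0],"roll":3,"grip":0},{"linear":[2,2,0],"roll":4,"grip":0},{"linear":[2,2,0],"roll":5,"grip":0},{"linear":[2,2,0],"roll":5.6,"grip":0},{"linear":[2,2,0],"roll":5.6,"grip":0},{"linear":[2,2,0],"roll":5.6,"grip":0}]'

```text
time_s: 2.55
eef_pos: [0.5774, 0.2312, 0.1713]
tool_rot: [0.875, 3.016, 0.001]
force: [-0.3, -0.2, -0.0]
grip_width: 0.0942
grip_force: 0.0
```

Run:
```python
from h import *
s=st();im=bot.get_image("wrist");cv2.imwrite("pics/w2.png",im);s=st()
np.save("s2.npy",s,allow_pickle=True)
p=wproj(s,[.575,.231,.132]);q=wproj(s,[.55,.338,.12]);print(p,q)
u,v=int(p[0])-25,int(p[1])-20
c=cv2.resize(im[v:v+40,u:u+50],(500,400),interpolation=cv2.INTER_CUBIC)
u2,v2=int(q[0])-37,max(0,int(q[1])-50)
c2=cv2.resize(im[v2:v2+100,u2:u2+75],(300,400),interpolation=cv2.INTER_CUBIC)
print("orig",u,v,u2,v2);cv2.imwrite("pics/w2c.png",np.hstack([c,c2]))
```

```text
2.55 [0.5774 0.2312 0.1713] head 57.6 F [-0.3 -0.2 -0. ] Tz 0.004 w 94.25 gf 0.0 j6 -0.76
2.6 [0.5773 0.2311 0.1712] head 57.6 F [-0.7  0.3 -0.2] Tz -0.049 w 93.72 gf 0.0 j6 -0.76
[253.26773583 209.90530167] [357.36037358 104.14843774]
orig 228 189 320 54
```

View pics/w2c.png

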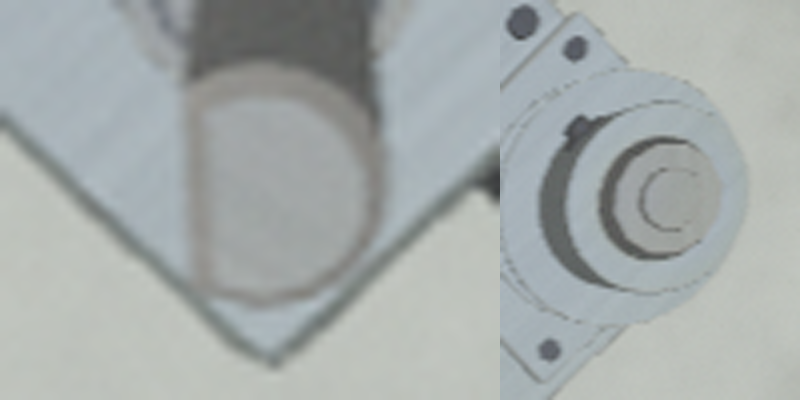

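The flat is now vertical in the image and on the left, so it is flush to a pad, with the spindle centre at px (253.8,207). The right half shows the clamped pulley's bore centred at about (660,198).

Run:
```python
from h import *
s=np.load("s2.npy",allow_pickle=True).item();s1=np.load("s1.npy",allow_pickle=True).item()
s1["eef_pos"]=np.array([.5734,.229,.1687])
C=lambda u,v:(235+u/16-.47,190+v/16-.47)
P1=onz("wrist",C(402,322),.132,s1);P2=onz("wrist",(253.75,206.95),.132,s);print(P1,P2)
# camera-tool lateral bias: P = true + R(head)*b  -> solve
R1,R2=[cv2.Rodrigues(np.array(q["tool_rot"],float))[0][:2,:2] for q in(s1,s)]
A=np.vstack([np.hstack([np.eye(2),R1]),np.hstack([np.eye(2),R2])])
print("true,bias",np.linalg.solve(A,np.r_[P1[:2],P2[:2]]))
# fixed bore centre triangulation
def tri(rs):
    A=np.zeros((3,3));b=np.zeros(3)
    for c,d in rs:
        d=d/np.linalg.norm(d);M=np.eye(3)-np.outer(d,d);A+=M;b+=M@c
    return np.linalg.solve(A,b)
f1=(407.5*.64-.18,86.5*.64-.18);f2=(320+(660-500)/4-.4,54+198/4-.4)
print("fixed tri",tri([ray("wrist",f1,s1),ray("wrist",f2,s)]))
print("bare tri",tri([ray("wrist",C(402,322),s1),ray("wrist",(253.75,206.95),s)]))
```

```text
[0.57593336 0.23267279 0.132     ] [0.57317786 0.23259851 0.132     ]
true,bias [0.57464596 0.2292849  0.00301377 0.00201309]
fixed tri [0.55129959 0.34134471 0.11399609]
bare tri [0.57623315 0.23028431 0.12285448]
```

Call:
arm_command --rows '[{"linear":[-2,-2,-15],"roll":0,"grip":0},{"linear":[-2,-2,-40],"roll":0,"grip":0.2},{"linear":[-2,-2,-60],"roll":0,"grip":0.3},{"linear":[-2,-2,-70],"roll":0,"grip":0.4},{"linear":[-2,-2,-70],"roll":0,"grip":0.9},{"linear":[-2,-2,-70],"roll":0,"grip":0.9},{"linear":[-2,-2,-70],"roll":0,"grip":0.9},{"linear":[-2,-2,-70],"roll":0,"grip":0.9}]'

```text
time_s: 3.4
eef_pos: [0.5763, 0.2288, 0.1019]
tool_rot: [0.874, 3.015, 0.002]
force: [-0.3, -0.5, 0.8]
grip_width: 0.0414
grip_force: 0.0
```

```bash
python3 -c "
from h import *
st()"
```

```text
3.4 [0.5763 0.2288 0.1019] head 57.7 F [-0.3 -0.5  0.8] Tz 0.028 w 41.36 gf 0.0 j6 -0.77
```

Call:
arm_command --rows '[{"linear":[0,0,0],"roll":0,"grip":1},{"linear":[0,0,0],"roll":0,"grip":1},{"linear":[0,0,0],"roll":0,"grip":1},{"linear":[0,0,0],"roll":0,"grip":1},{"linear":[0,0,0],"roll":0,"grip":1},{"linear":[0,0,0],"roll":0,"grip":1},{"linear":[0,0,0],"roll":0,"grip":1},{"linear":[0,0,0],"roll":0,"grip":1}]'

```text
time_s: 4.2
eef_pos: [0.5774, 0.2314, 0.101]
tool_rot: [0.873, 3.014, 0.011]
force: [4.7, 7.0, -4.0]
grip_width: 0.0158
grip_force: 30.0
```

```bash
python3 -c "
from h import *
st()"
```

```text
4.2 [0.5774 0.2314 0.101 ] head 57.7 F [ 4.7  7.  -4. ] Tz -0.007 w 15.77 gf 30.0 j6 -0.77
```

Flush: the width reads 15.8 mm with 30 N. Turn the spindle -45°, to drive yaw 13°.

Call:
arm_command --rows '[{"linear":[0.5,1,0],"roll":-0.8,"grip":1},{"linear":[0.8,1,0],"roll":-1.6,"grip":1},{"linear":[1,1,0],"roll":-2.4,"grip":1},{"linear":[1.2,1,0],"roll":-3.2,"grip":1},{"linear":[1.5,1,0],"roll":-4,"grip":1},{"linear":[2,1,0],"roll":-4.8,"grip":1},{"linear":[2,1,0],"roll":-5.6,"grip":1},{"linear":[2,1,0],"roll":-5.6,"grip":1}]'

```text
time_s: 5.0
eef_pos: [0.5767, 0.2292, 0.1009]
tool_rot: [-1.958, -2.456, 0.002]
force: [-3.3, -2.2, 4.4]
grip_width: 0.0156
grip_force: 29.9
```

Call:
arm_command --rows '[{"linear":[0,0,0],"roll":0,"grip":1},{"linear":[0,0,0],"roll":0,"grip":1},{"linear":[0,0,0],"roll":0,"grip":1},{"linear":[0,0,0],"roll":0,"grip":1},{"linear":[0,0,0],"roll":0,"grip":1},{"linear":[0,0,0],"roll":0,"grip":1},{"linear":[0,0,0],"roll":0,"grip":1},{"linear":[0,0,0],"roll":0,"grip":1}]'

```text
time_s: 5.8
eef_pos: [0.5767, 0.2292, 0.1009]
tool_rot: [-1.956, -2.458, 0.002]
force: [-3.5, -1.8, 5.5]
grip_width: 0.0156
grip_force: 29.9
```

```bash
python3 -c "
from h import *
st()"
```

```text
5.8 [0.5767 0.2292 0.1009] head 13.0 F [-3.5 -1.8  5.5] Tz -0.035 w 15.59 gf 29.9 j6 0.01
```

Call:
arm_command --rows '[{"linear":[0,0,0],"roll":0,"grip":0.7},{"linear":[0,0,0],"roll":0,"grip":0.5},{"linear":[0,0,10],"roll":0,"grip":0.4},{"linear":[0,0,30],"roll":0,"grip":0.3},{"linear":[0,0,60],"roll":0,"grip":0.2},{"linear":[0,0,90],"roll":0,"grip":0.2},{"linear":[0,0,110],"roll":0,"grip":0.2},{"linear":[0,0,110],"roll":0,"grip":0.2}]'

```text
time_s: 6.6
eef_pos: [0.5802, 0.2303, 0.2155]
tool_rot: [1.954, 2.453, 0.012]
force: [0.6, -0.0, 0.1]
grip_width: 0.0747
grip_force: 0.0
```

Run:
```python
from h import *
s=st()
for n in ("wrist","scene"): cv2.imwrite(f"pics/{n}3.png",bot.get_image(n))
s=st();np.save("s3.npy",s,allow_pickle=True)
B=lambda u,v:(u*.64-.18,v*.64-.18)
print("base corner",onz("scene",B(430,437),0),onz("scene",B(452,405),0),"timer",onz("top",B(485,402),.01))
b=onz("scene",B(432,430),0)
for z in(.08,.12,.16,.2,.24): print(z,proj("scene",[b[0],b[1],z])/.64, proj("top",[b[0],b[1],z])/.64)
a=cv2.imread("pics/scene3.png");w=cv2.imread("pics/wrist3.png")
p=wproj(s,[.5745,.23,.132]);u,v=int(p[0])-25,int(p[1])-25
c1=cv2.resize(w[v:v+50,u:u+50],(400,400),interpolation=cv2.INTER_CUBIC)
c2=cv2.resize(a[120:180,165:225],(400,400),interpolation=cv2.INTER_CUBIC)
cv2.imwrite("pics/c3.png",np.hstack([c1,c2]));print("orig",u,v)
```

```text
6.6 [0.5802 0.2303 0.2155] head 12.9 F [ 0.6 -0.   0.1] Tz 0.02 w 74.66 gf 0.0 j6 0.01
6.7 [0.5775 0.2296 0.2107] head 12.9 F [-0.3 -0.1 -0.8] Tz 0.031 w 75.12 gf 0.0 j6 0.01
base corner [ 4.72394482e-01 -1.20081912e-01 -1.11022302e-16] [ 5.37384693e-01 -9.81085416e-02  1.11022302e-16] timer [ 0.38440347 -0.05072456  0.01      ]
0.08 [[432.52361202 394.45339328]] [[519.15027683 347.9257348 ]]
0.12 [[432.95686149 375.47039151]] [[521.85750938 346.19710621]]
0.16 [[433.41280942 355.49284737]] [[524.72119524 344.36857867]]
0.2 [[433.8932876  334.44050048]] [[527.75530034 342.43123464]]
0.24 [[434.40033036 312.22421563]] [[530.97550378 340.37506265]]
orig 227 171
```

View pics/c3.png

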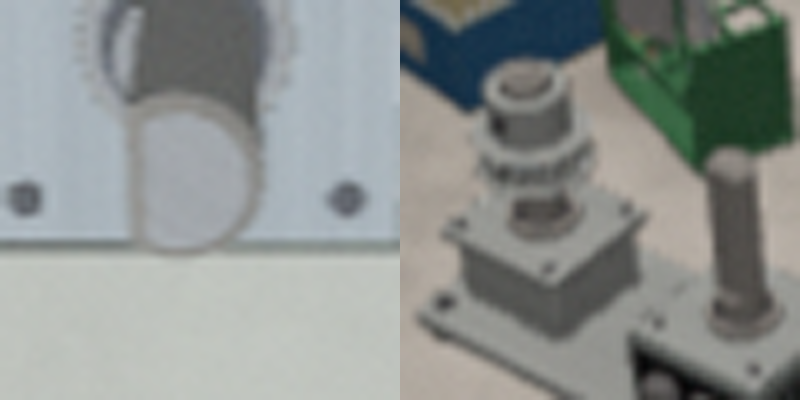

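The left half shows the flat facing left (the front) and square. The right half (scene) shows the clamped hub top centred at crop (528,85), the bare spindle top at (732,161) and its boss ring at (743,310). Next I estimate the clamped height and obstacle positions, then move over the pulley high up.

Run:
```python
from h import *
S=lambda u,v:np.array((165+(u-400)/6.667-.43,120+v/6.667-.43))
A=np.array([.5745,.230]);F=A+.110*np.array([-.225,.974])
off=S(732,161)-proj("scene",[*A,.132])[0];off2=S(743,312)-proj("scene",[*A,.058])[0];print("off",off,off2)
for z in(.110,.114,.118,.122,.126):print(z,proj("scene",[*F,z])[0]+off,"meas",S(528,85))
print("fl",S(535,142),[ (z,(proj("scene",[*F,z])[0]+off).round(1)) for z in (.088,.096,.104)])
B=lambda u,v:(u*.64-.18,v*.64-.18)
for z in(.1,.2):
    print(z,"scope",[onz("top",B(*p),z).round(3)[:2] for p in((612,150),(632,250),(635,390))],"thing",[onz("top",B(*p),z).round(3)[:2] for p in((535,345),(460,365),(485,376),(500,368))])
```

```text
off [ 0.51062289 -0.98586606] [ 0.21799619 -0.10111715]
0.11 [183.9984696  135.85856833] meas [183.76904005 132.31936253]
0.114 [183.83373856 134.67691654] meas [183.76904005 132.31936253]
0.118 [183.66834807 133.4905344 ] meas [183.76904005 132.31936253]
0.122 [183.50229417 132.29939344] meas [183.76904005 132.31936253]
0.126 [183.33557285 131.10346497] meas [183.76904005 132.31936253]
fl [184.81898755 140.86893505] [(0.088, array([184.9, 142.3])), (0.096, array([184.6, 140. ])), (0.104, array([184.2, 137.6]))]
0.1 scope [array([ 0.862, -0.302]), array([ 0.664, -0.33 ]), array([ 0.402, -0.32 ])] thing [array([ 0.487, -0.139]), array([0.452, 0.001]), array([ 0.431, -0.045]), array([ 0.445, -0.073])]
0.2 scope [array([ 0.828, -0.276]), array([ 0.644, -0.302]), array([ 0.399, -0.293])] thing [array([ 0.479, -0.125]), array([0.446, 0.006]), array([ 0.427, -0.037]), array([ 0.44 , -0.063])]
```

Call:
arm_command --rows '[{"linear":[0,0,25],"roll":0,"grip":0.2},{"linear":[-10,-20,60],"roll":1,"grip":0.2},{"linear":[-25,-60,90],"roll":2,"grip":0.1},{"linear":[-45,-102,95],"roll":3,"grip":0.1},{"linear":[-62,-145,95],"roll":4,"grip":0},{"linear":[-80,-190,95],"roll":5,"grip":0},{"linear":[-95,-235,95],"roll":6,"grip":0},{"linear":[-110,-280,95],"roll":7,"grip":0}]'

```text
time_s: 7.5
eef_pos: [0.4689, -0.0425, 0.3033]
tool_rot: [-0.608, -3.079, -0.0]
force: [0.7, -1.2, 0.5]
grip_width: 0.0939
grip_force: 0.0
```

Call:
arm_command --rows '[{"linear":[-20,-40,0],"roll":1,"grip":0},{"linear":[-38,-80,0],"roll":2,"grip":0},{"linear":[-50,-115,0],"roll":3,"grip":0},{"linear":[-54,-140,0],"roll":3.6,"grip":0},{"linear":[-54,-143,0],"roll":3.6,"grip":0},{"linear":[-54,-143,0],"roll":3.6,"grip":0},{"linear":[-54,-143,0],"roll":3.6,"grip":0},{"linear":[-54,-143,0],"roll":3.6,"grip":0}]'

```text
time_s: 8.3
eef_pos: [0.4169, -0.1831, 0.305]
tool_rot: [0.17, -3.136, -0.001]
force: [-0.2, 0.0, 0.1]
grip_width: 0.0939
grip_force: 0.0
```

Run:
```python
from h import *
s=st();im=bot.get_image("wrist");s=st();cv2.imwrite("pics/w4.png",im);np.save("s4.npy",s,allow_pickle=True)
cv2.imwrite("pics/w4b.png",cv2.resize(im,(800,600),interpolation=cv2.INTER_CUBIC));print(wproj(s,[.4127,-.193,.04]))
```

```text
8.3 [ 0.4169 -0.1831  0.305 ] head 96.2 F [-0.2  0.   0.1] Tz 0.005 w 93.88 gf 0.0 j6 -2.28
8.35 [ 0.417  -0.1831  0.3052] head 96.2 F [0.5 0.2 1. ] Tz 0.007 w 93.99 gf 0.0 j6 -2.28
[249.17760674 158.24066226]
```

View pics/w4b.png

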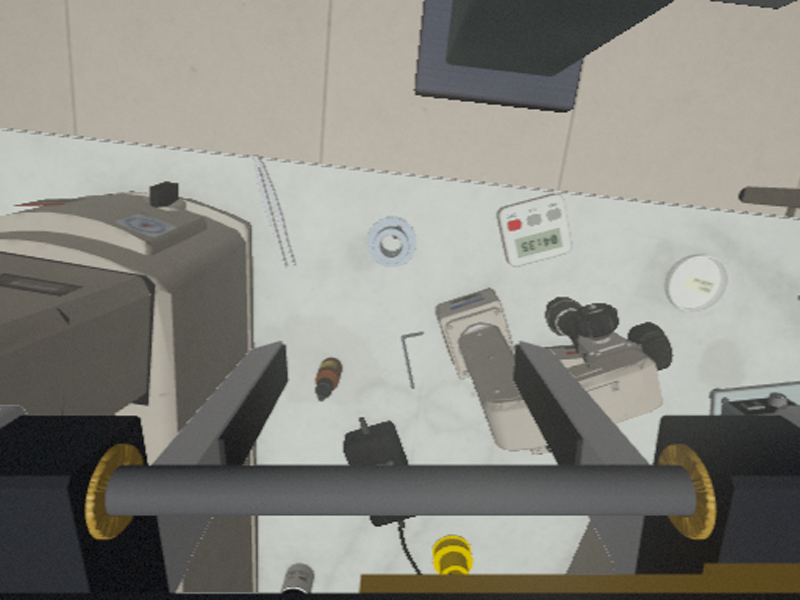

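The silver pulley is at (391,242), the timer at (535,228), the column at about (440–510,290–450) to its right, and the microscope edge at x≈250.

Run:
```python
from h import *
s=np.load("s4.npy",allow_pickle=True).item()
B=lambda u,v:(u*.64-.18,v*.64-.18)
for z in(0,.04,.1,.15,.2): print(z,"scope",[onz("wrist",B(*p),z,s).round(3)[:2] for p in((250,225),(252,300))],"top",onz("top",B(635,385),z).round(3)[:2],onz("top",B(633,300),z).round(3)[:2],"col",[onz("wrist",B(*p),z,s).round(3)[:2] for p in((437,308),(490,290),(460,340),(485,410))])
for z in (.018,.04):print(onz("wrist",B(391,242),z,s))
```

```text
0 scope [array([ 0.412, -0.339]), array([ 0.492, -0.335])] top [ 0.414 -0.348] [ 0.583 -0.354] col [array([ 0.479, -0.135]), array([ 0.453, -0.082]), array([ 0.513, -0.105]), array([ 0.595, -0.065])]
0.04 scope [array([ 0.406, -0.327]), array([ 0.479, -0.323])] top [ 0.412 -0.337] [ 0.577 -0.343] col [array([ 0.468, -0.14 ]), array([ 0.444, -0.091]), array([ 0.499, -0.112]), array([ 0.574, -0.075])]
0.1 scope [array([ 0.397, -0.308]), array([ 0.461, -0.305])] top [ 0.411 -0.32 ] [ 0.569 -0.326] col [array([ 0.451, -0.147]), array([ 0.43 , -0.104]), array([ 0.477, -0.123]), array([ 0.542, -0.091])]
0.15 scope [array([ 0.39 , -0.293]), array([ 0.445, -0.29 ])] top [ 0.409 -0.307] [ 0.562 -0.312] col [array([ 0.436, -0.153]), array([ 0.418, -0.115]), array([ 0.46 , -0.132]), array([ 0.516, -0.104])]
0.2 scope [array([ 0.382, -0.278]), array([ 0.43 , -0.275])] top [ 0.408 -0.293] [ 0.555 -0.298] col [array([ 0.422, -0.158]), array([ 0.407, -0.127]), array([ 0.442, -0.141]), array([ 0.49 , -0.117])]
[ 0.41054461 -0.19230611  0.018     ]
[ 0.4072616  -0.19223841  0.04      ]
```

Call:
arm_command --rows '[{"linear":[-2,-3,-20],"roll":0.2,"grip":0},{"linear":[-4,-6,-50],"roll":0.4,"grip":0},{"linear":[-4,-9,-85],"roll":0.7,"grip":0},{"linear":[-4,-10,-120],"roll":0.7,"grip":0},{"linear":[-4,-10,-150],"roll":0.7,"grip":0},{"linear":[-4,-10,-170],"roll":0.7,"grip":0},{"linear":[-4,-10,-170],"roll":0.7,"grip":0},{"linear":[-4,-10,-170],"roll":0.7,"grip":0}]'

```text
time_s: 9.15
eef_pos: [0.4131, -0.1938, 0.1359]
tool_rot: [-0.323, 3.125, 0.0]
force: [1.5, -0.2, -0.4]
grip_width: 0.0939
grip_force: 0.0
```

Run:
```python
from h import *
s=st();im=bot.get_image("wrist");s=st();cv2.imwrite("pics/w5.png",im);np.save("s5.npy",s,allow_pickle=True)
p=wproj(s,[.4127,-.193,.04]);u,v=int(p[0])-50,int(p[1])-37;print(p,u,v)
cv2.imwrite("pics/w5c.png",cv2.resize(im[v:v+75,u:u+100],(800,600),interpolation=cv2.INTER_CUBIC))
```

```text
9.15 [ 0.4131 -0.1938  0.1359] head 101.8 F [ 1.5 -0.2 -0.4] Tz 0.006 w 93.88 gf 0.0 j6 -2.41
9.2 [ 0.4138 -0.1945  0.1368] head 101.8 F [ 0.4 -0.1  1.3] Tz -0.025 w 93.76 gf 0.0 j6 -2.41
[257.2106645  190.78099873] 207 153
```

View pics/w5c.png

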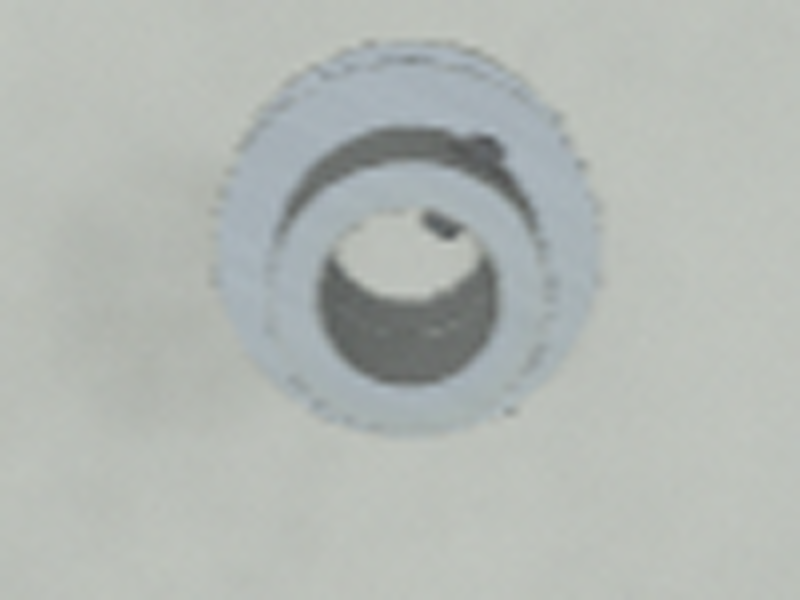

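The hub top is centred at crop (408,295), with the screw's outer end at (485,148) and its tip at (442,222).

Run:
```python
from h import *
s=np.load("s5.npy",allow_pickle=True).item()
C=lambda u,v:(207+u/8-.44,153+v/8-.44)
h=onz("wrist",C(408,295),.04,s);f=onz("wrist",C(408,243),.018,s);o=onz("wrist",C(487,148),.03,s);t=onz("wrist",C(438,218),.03,s)
print(h,f)
for a,b in((o,t),(o,(h+f)/2),(t,(h+f)/2)): d=a-b;print(np.degrees(np.arctan2(d[1],d[0])),np.hypot(*d[:2]))
R=cv2.Rodrigues(np.array(s["tool_rot"],float))[0]; print("bias",R[:2,:2]@[.003,.002])
```

```text
[ 0.4113262  -0.19294788  0.04      ] [ 0.41038461 -0.19306604  0.018     ]
157.72686951638715 0.010565450838352294
159.83079482429326 0.018103241636024607
162.77375464956745 0.007554876976198758
bias [-0.00334532  0.00134491]
```

Call:
arm_command --rows '[{"linear":[0,1,-20],"roll":0,"grip":0},{"linear":[0,1,-45],"roll":0,"grip":0},{"linear":[0,1,-65],"roll":0,"grip":0},{"linear":[0,1,-80],"roll":0,"grip":0},{"linear":[0,1,-92],"roll":0,"grip":0},{"linear":[0,1,-102],"roll":0,"grip":0},{"linear":[0,1,-110],"roll":0,"grip":0},{"linear":[0,1,-113],"roll":0,"grip":0}]'

```text
time_s: 10.0
eef_pos: [0.4128, -0.1933, 0.0222]
tool_rot: [0.321, -3.125, -0.0]
force: [0.3, -1.5, -0.0]
grip_width: 0.0939
grip_force: 0.0
```

Call:
arm_command --rows '[{"linear":[0,0,0],"roll":0,"grip":0.2},{"linear":[0,0,0],"roll":0,"grip":0.4},{"linear":[0,0,0],"roll":0,"grip":0.55},{"linear":[0,0,0],"roll":0,"grip":0.8},{"linear":[0,0,0],"roll":0,"grip":1},{"linear":[0,0,0],"roll":0,"grip":1},{"linear":[0,0,0],"roll":0,"grip":1},{"linear":[0,0,0],"roll":0,"grip":1}]'

```text
time_s: 10.8
eef_pos: [0.4126, -0.1932, 0.0225]
tool_rot: [0.321, -3.125, -0.001]
force: [0.9, -0.2, 1.5]
grip_width: 0.034
grip_force: 30.4
```

```bash
python3 -c "
from h import *
st()"
```

```text
10.8 [ 0.4126 -0.1932  0.0225] head 101.7 F [ 0.9 -0.2  1.5] Tz -0.055 w 34.02 gf 30.4 j6 -2.4
```

Call:
arm_command --rows '[{"linear":[0,0,15],"roll":0,"grip":1},{"linear":[0,0,50],"roll":0,"grip":1},{"linear":[0,0,90],"roll":0,"grip":1},{"linear":[0,0,135],"roll":0,"grip":1},{"linear":[0,0,180],"roll":0,"grip":1},{"linear":[0,0,225],"roll":0,"grip":1},{"linear":[0,10,260],"roll":0,"grip":1},{"linear":[8,30,275],"roll":0,"grip":1}]'

```text
time_s: 11.6
eef_pos: [0.4218, -0.1648, 0.3016]
tool_rot: [-0.317, 3.121, -0.008]
force: [-0.2, -0.1, -1.8]
grip_width: 0.0335
grip_force: 30.0
```

Call:
arm_command --rows '[{"linear":[20,40,0],"roll":0.5,"grip":1},{"linear":[35,80,0],"roll":1,"grip":1},{"linear":[52,125,0],"roll":1.6,"grip":1},{"linear":[70,170,0],"roll":2.2,"grip":1},{"linear":[86,215,0],"roll":2.8,"grip":1},{"linear":[102,260,0],"roll":3.4,"grip":1},{"linear":[118,300,0],"roll":4,"grip":1},{"linear":[132,340,-10],"roll":4.3,"grip":1}]'

```text
time_s: 12.4
eef_pos: [0.5538, 0.1788, 0.2882]
tool_rot: [-1.234, 2.886, -0.001]
force: [0.9, 0.1, -0.3]
grip_width: 0.0333
grip_force: 30.0
```

Call:
arm_command --rows '[{"linear":[12,30,-10],"roll":0,"grip":1},{"linear":[20,47,-30],"roll":0,"grip":1},{"linear":[21,53,-60],"roll":0,"grip":1},{"linear":[21,53,-85],"roll":0,"grip":1},{"linear":[21,53,-105],"roll":0,"grip":1},{"linear":[21,53,-110],"roll":0,"grip":1},{"linear":[21,53,-110],"roll":0,"grip":1},{"linear":[21,53,-110],"roll":0,"grip":1}]'

```text
time_s: 13.2
eef_pos: [0.5745, 0.2297, 0.1786]
tool_rot: [-1.23, 2.889, -0.0]
force: [-0.2, 0.7, -1.5]
grip_width: 0.0336
grip_force: 30.0
```

Run:
```python
from h import *
s=st();im=bot.get_image("wrist");sc=bot.get_image("scene");s=st();cv2.imwrite("pics/w6.png",im);cv2.imwrite("pics/sc6.png",sc);np.save("s6.npy",s,allow_pickle=True)
p=wproj(s,s["eef_pos"]+[0,0,.0175]);u,v=int(p[0])-50,int(p[1])-75;print(p,u,v)
q=proj("scene",[.5745,.23,.14])[0];a,b=int(q[0])-50,int(q[1])-65;print(a,b)
c1=cv2.resize(im[v:v+150,u:u+100],(400,600),interpolation=cv2.INTER_CUBIC)
c2=cv2.resize(sc[b:b+112,a:a+75],(400,597),interpolation=cv2.INTER_CUBIC)
cv2.imwrite("pics/c6.png",np.hstack([c1[:597],c2]))
```

```text
13.2 [0.5745 0.2297 0.1786] head 136.1 F [-0.2  0.7 -1.5] Tz -0.026 w 33.62 gf 30.0 j6 -2.14
13.3 [0.5749 0.2298 0.1794] head 136.1 F [-0.6  0.2 -1.5] Tz -0.009 w 33.54 gf 30.0 j6 -2.14
[255.36402838 243.35689977] 205 168
163 77
```

View pics/c6.png

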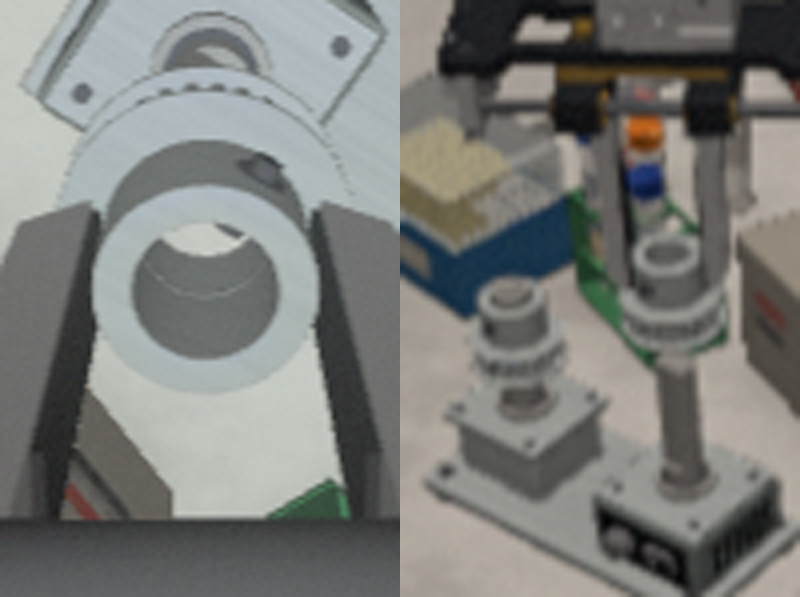

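The wrist crop shows the pulley held with its hub centre at (206,289), screw outer end at (265,170) and tip at (232,228). The scene crop shows it upright just above the bare spindle.

Run:
```python
from h import *
s=np.load("s6.npy",allow_pickle=True).item();z0=s["eef_pos"][2]-.0225
C=lambda u,v:(205+u/4-.37,168+v/4-.37)
h=onz("wrist",C(206,289),z0+.04,s);o=onz("wrist",C(266,168),z0+.03,s);t=onz("wrist",C(232,229),z0+.03,s)
print(h-s["eef_pos"])
for a,b in((o,t),(o,h),(t,h)): d=a-b;print(np.degrees(np.arctan2(d[1],d[0]))%360,np.hypot(*d[:2]))
S=lambda u,v:np.array((163+(u-400)/5.333-.4,77+v/5.333-.4))
hb=S(669,256);off=np.array([.5,-.9]);print("scene hub",hb-off,proj("scene",[*s["eef_pos"][:2],z0+.04]), "fixed hub",S(511,294))
A=s["eef_pos"][:2]
for dx in(-2,0,2): print(dx,(proj("scene",[A[0]+dx*1e-3,A[1],z0+.04])[0]).round(2),(proj("scene",[A[0],A[1]+dx*1e-3,z0+.04])[0]).round(2))
```

```text
[-0.00186238 -0.0012898   0.0175    ]
198.94652270548806 0.011101396934921267
195.45500677263746 0.017724037705162975
189.64402142668868 0.00667756076238367
scene hub [212.54065254 125.50300019] [[212.17736784 124.16712839]] fixed hub [183.41380086 131.72844553]
-2 [211.54 124.48] [212.66 124.51]
0 [212.18 124.17] [212.18 124.17]
2 [212.81 123.86] [211.7  123.82]
```

Call:
arm_command --rows '[{"linear":[-1,0,-8],"roll":0,"grip":1},{"linear":[-1,0,-14],"roll":0,"grip":1},{"linear":[-1,0,-18],"roll":0,"grip":1},{"linear":[-1,0,-21],"roll":0,"grip":1},{"linear":[-1,0,-24],"roll":0,"grip":1},{"linear":[-1,0,-27],"roll":0,"grip":1},{"linear":[-1,0,-29],"roll":0,"grip":1},{"linear":[-1,0,-29],"roll":0,"grip":1}]'

```text
time_s: 14.1
eef_pos: [0.5732, 0.2299, 0.1532]
tool_rot: [-1.231, 2.888, -0.001]
force: [-7.9, -2.4, 16.3]
grip_width: 0.0335
grip_force: 30.0
```

```bash
python3 -c "
from h import *
st()"
```

```text
14.1 [0.5732 0.2299 0.1532] head 136.2 F [-7.9 -2.4 16.3] Tz 0.04 w 33.54 gf 30.0 j6 -2.13
```

Call:
arm_command --rows '[{"linear":[-0.5,-0.2,0],"roll":0,"grip":1},{"linear":[-1,-0.3,0],"roll":0,"grip":1},{"linear":[-1.5,-0.5,0],"roll":0,"grip":1},{"linear":[-2,-0.6,0],"roll":0,"grip":1},{"linear":[-2,-0.6,0],"roll":0,"grip":1},{"linear":[-2,-0.6,0],"roll":0,"grip":1},{"linear":[-2,-0.6,0],"roll":0,"grip":1},{"linear":[-2,-0.6,0],"roll":0,"grip":1}]'

```text
time_s: 14.9
eef_pos: [0.5727, 0.2296, 0.1533]
tool_rot: [-1.229, 2.885, -0.002]
force: [-3.1, -1.9, 13.5]
grip_width: 0.0338
grip_force: 30.0
```

```bash
python3 -c "
from h import *
st()"
```

```text
14.9 [0.5727 0.2296 0.1533] head 136.2 F [-3.1 -1.9 13.5] Tz 0.01 w 33.77 gf 30.0 j6 -2.14
```

Call:
arm_command --rows '[{"linear":[-0.5,-0.3,0],"roll":0,"grip":1},{"linear":[-1,-0.6,0],"roll":0,"grip":1},{"linear":[-1.5,-0.8,0],"roll":0,"grip":1},{"linear":[-1.5,-1,0],"roll":0,"grip":1},{"linear":[-1.5,-1,0],"roll":0,"grip":1},{"linear":[-1.5,-1,0],"roll":0,"grip":1},{"linear":[-1.5,-1,0],"roll":0,"grip":1},{"linear":[-1.5,-1,0],"roll":0,"grip":1}]'

```text
time_s: 15.7
eef_pos: [0.5721, 0.2292, 0.1534]
tool_rot: [-1.228, 2.883, -0.001]
force: [-1.9, -0.0, 13.1]
grip_width: 0.0335
grip_force: 30.0
```

```bash
python3 -c "
from h import *
st()"
```

```text
15.7 [0.5721 0.2292 0.1534] head 136.1 F [-1.9 -0.  13.1] Tz 0.002 w 33.47 gf 30.0 j6 -2.14
```

Call:
arm_command --rows '[{"linear":[0,0,3],"roll":0,"grip":1},{"linear":[0,0,6],"roll":0,"grip":1},{"linear":[0,0,8],"roll":0,"grip":1},{"linear":[0,0,8],"roll":0,"grip":1},{"linear":[0,0,8],"roll":0,"grip":1},{"linear":[0,0,8],"roll":0,"grip":1},{"linear":[0,0,8],"roll":0,"grip":1},{"linear":[0,0,8],"roll":0,"grip":1}]'

```text
time_s: 16.5
eef_pos: [0.5691, 0.228, 0.1562]
tool_rot: [1.231, -2.89, -0.0]
force: [-0.2, 0.1, -1.4]
grip_width: 0.0333
grip_force: 30.0
```

Run:
```python
from h import *
s=st();im=bot.get_image("wrist");s=st();cv2.imwrite("pics/w7.png",im);np.save("s7.npy",s,allow_pickle=True)
# hub top disc / bore dark-region fit numerically: bright ring mask near hub
g=cv2.cvtColor(im,cv2.COLOR_BGR2GRAY);r=g[205:275,220:295]
m=(cv2.GaussianBlur(r,(3,3),0)>150).astype(np.uint8)
print("\n".join("".join("%4d"%x for x in row[::3]) for row in r[::3]))
```

```text
16.5 [0.5691 0.228  0.1562] head 136.1 F [-0.2  0.1 -1.4] Tz 0.022 w 33.25 gf 30.0 j6 -2.14
16.55 [0.5691 0.2281 0.1563] head 136.1 F [ 0.9 -0.1 -1.7] Tz -0.02 w 33.27 gf 30.0 j6 -2.14
 160 168 174 179 181 179 182 184 166 113 112 113 113 109 109 110 153 183 181 180 179 181 175 170 180
 184 166 178 180 178 181 180 111 113 113 116 113 112 112 112  76  80  80 133 183 182 180 179 176 183
 141 180 181 181 180 181 112 110 113 115 116 115 114 114 113 104  85 102  92 181 185 183 182 177 178
 181 181 182 181 180 106 110 112 114 114 121 146 161 147 121 108 112  94  70 102 184 183 184 183 176
 171 180 180 182 155 109 112 114 174 183 184 184 183 180 183 182 175 108 107 102 166 183 181 184 179
 135 116 113 139 116 112 157 182 181 181 182 184 184 183 179 178 183 182 154 105 127 122 114 114 128
 114 115 103  58 105 165 179 180 182 183 179 175 173 170 182 181 180 180 181 166 103  64 104 112 114
 114 115  82  66 149 182 180 179 177 168 166 166 168 167 108  95 182 181 181 180 139  62  91 112 116
 113 114  65  86 179 181 182 175 102 124 171 170 171 170 168 125 106 176 183 181 180  70  65 112 115
 113 1
[... 808 characters left out ...]
52  53 192 192 177 177 177 179 176 119 110 112 107 122 171 178 179 178 177 197 195  53  56  58
  50  48  52 195 195 197 175 179 177 177 179 180 180 181 180 175 176 177 177 198 198 198  55  58  52
  49  50  67 194 195 196 198 183 177 177 177 176 177 181 177 178 179 178 200 199 199 198  71  56  54
  47  51 133 191 194 195 196 196 197 191 176 175 175 175 177 193 200 200 199 199 198 197 124  52  54
  43  52 165 192 192 194 195 195 196 197 196 198 199 200 200 199 201 200 198 199 198 196 166  56  53
  42  48 190 192 194 195 197 196 195 197 198 199 198 199 198 198 200 198 198 199 199 199 198  52  53
  46  47 188 190 190 195 196 197 198 197 198 198 199 199 199 197 198 200 199 199 200 199 198  55  54
```

Call:
arm_command --rows '[{"linear":[3,2,2],"roll":0,"grip":1},{"linear":[5.3,3.1,2],"roll":0,"grip":1},{"linear":[5.3,3.1,2],"roll":0,"grip":1},{"linear":[5.3,3.1,0],"roll":0,"grip":1},{"linear":[5.3,3.1,-3],"roll":0,"grip":1},{"linear":[5.3,3.1,-6],"roll":0,"grip":1},{"linear":[5.3,3.1,-6],"roll":0,"grip":1},{"linear":[5.3,3.1,-6],"roll":0,"grip":1}]'

```text
time_s: 17.35
eef_pos: [0.5745, 0.2314, 0.1501]
tool_rot: [-1.231, 2.89, 0.001]
force: [0.2, 2.1, -2.7]
grip_width: 0.0338
grip_force: 30.0
```

```bash
python3 -c "
from h import *
st()"
```

```text
17.35 [0.5745 0.2314 0.1501] head 136.1 F [ 0.2  2.1 -2.7] Tz 0.003 w 33.76 gf 30.0 j6 -2.13
```

It has entered. Continue down, watching the force.

Call:
arm_command --rows '[{"linear":[0,0,-3],"roll":0,"grip":1},{"linear":[0,0,-6],"roll":0,"grip":1},{"linear":[0,0,-9],"roll":0,"grip":1},{"linear":[0,0,-12],"roll":0,"grip":1},{"linear":[0,0,-15],"roll":0,"grip":1},{"linear":[0,0,-17],"roll":0,"grip":1},{"linear":[0,0,-17],"roll":0,"grip":1},{"linear":[0,0,-17],"roll":0,"grip":1}]'

```text
time_s: 18.15
eef_pos: [0.5747, 0.2314, 0.1332]
tool_rot: [-1.231, 2.89, 0.0]
force: [2.4, 3.4, -1.9]
grip_width: 0.0335
grip_force: 30.0
```

```bash
python3 -c "
from h import *
st()"
```

```text
18.15 [0.5747 0.2314 0.1332] head 136.1 F [ 2.4  3.4 -1.9] Tz -0.057 w 33.55 gf 30.0 j6 -2.13
```

Call:
arm_command --rows '[{"linear":[0,0,-2],"roll":0,"grip":1},{"linear":[0,0,-4],"roll":0,"grip":1},{"linear":[0,0,-6],"roll":0,"grip":1},{"linear":[0,0,-8],"roll":0,"grip":1},{"linear":[0,0,-10],"roll":0,"grip":1},{"linear":[0,0,-10],"roll":0,"grip":1},{"linear":[0,0,-10],"roll":0,"grip":1},{"linear":[0,0,-10],"roll":0,"grip":1}]'

```text
time_s: 18.95
eef_pos: [0.5748, 0.2314, 0.1234]
tool_rot: [-1.231, 2.89, 0.0]
force: [3.0, 4.5, -1.8]
grip_width: 0.0335
grip_force: 30.0
```

```bash
python3 -c "
from h import *
st()"
```

```text
18.95 [0.5748 0.2314 0.1234] head 136.1 F [ 3.   4.5 -1.8] Tz 0.004 w 33.51 gf 30.0 j6 -2.13
```

The underside is at about 0.101, past the 27 mm stop, so the screw is on the flat. Lower to about 0.083 and compare with the clamped pulley in the scene image numerically.

Call:
arm_command --rows '[{"linear":[0,0,-3],"roll":0,"grip":1},{"linear":[0,0,-6],"roll":0,"grip":1},{"linear":[0,0,-9],"roll":0,"grip":1},{"linear":[0,0,-12],"roll":0,"grip":1},{"linear":[0,0,-15],"roll":0,"grip":1},{"linear":[0,0,-18],"roll":0,"grip":1},{"linear":[0,0,-18],"roll":0,"grip":1},{"linear":[0,0,-18],"roll":0,"grip":1}]'

```text
time_s: 19.75
eef_pos: [0.5748, 0.2315, 0.1052]
tool_rot: [-1.231, 2.89, 0.0]
force: [3.3, 5.3, -0.5]
grip_width: 0.0336
grip_force: 30.0
```

```bash
cat > lvl.py <<'E'
from h import *
s=st();im=np.mean([bot.get_image("scene").astype(np.float32) for _ in range(4)],0)
g=cv2.cvtColor(im.astype(np.uint8),cv2.COLOR_BGR2GRAY)
A=np.array([.5742,.231]);F=A+.110*np.array([-.225,.974]);z=s["eef_pos"][2]-.0225
pA=proj("scene",[[*A,z],[*A,z+.04]]);pF=proj("scene",[[*F,z],[*F,z+.04]]);print("A",pA,"F",pF)
k=np.linalg.norm(pA[0]-pA[1])/np.linalg.norm(pF[0]-pF[1]);print("scale",k,"px/m",np.linalg.norm(pA[0]-pA[1])/.04)
U=8
big=cv2.resize(g,None,fx=U,fy=U,interpolation=cv2.INTER_CUBIC).astype(np.float32)
bk=cv2.resize(g,None,fx=U*k,fy=U*k,interpolation=cv2.INTER_CUBIC).astype(np.float32)
for (w,t,b) in((6,-4,5),(7,-3,3),(4,-5,7),(9,1,8),(5,-6,1)):
    c=pF.mean(0)   # patch of the clamped pulley round its axis, rows t..b about mid height
    x0,x1,y0,y1=[int(round(q*U*k)) for q in(c[0]-w,c[0]+w,c[1]+t*1.,c[1]+b)]
    T=bk[y0:y1,x0:x1];e=pA.mean(0)
    X,Y=int((e[0]-w*k-8)*U),int((e[1]+t*k-8)*U)
    reg=big[Y:Y+T.shape[0]+16*U,X:X+T.shape[1]+16*U]
    r=cv2.matchTemplate(reg,T,cv2.TM_CCOEFF_NORMED);_,m,_,l=cv2.minMaxLoc(r)
    got=np.array([X+l[0],Y+l[1]])/U; want=e+[-w*k,t*k]
    print((w,t,b),round(m,3),"loose minus clamped px",(got-want).round(2))
for n,p in(("A",pA),("F",pF)):
    x=int(round(p[:,0].mean()));y=int(p[1,1])-9
    print(n,x,y,g[y:y+36,x-1:x+2].mean(1).astype(int).tolist())
E
python3 lvl.py
```

```text
19.75 [0.5748 0.2315 0.1052] head 136.1 F [ 3.3  5.3 -0.5] Tz 0.042 w 33.63 gf 30.0 j6 -2.13
A [[214.85189887 159.26965126]
 [213.78760007 147.41649408]] F [[184.30114172 144.67691766]
 [182.66352366 132.970008  ]]
scale 1.0067634036191806 px/m 297.5210779803136
(6, -4, 5) 0.916 loose minus clamped px [0.1  0.68]
(7, -3, 3) 0.803 loose minus clamped px [-0.4   0.68]
(4, -5, 7) 0.977 loose minus clamped px [0.33 0.57]
(9, 1, 8) 0.95 loose minus clamped px [-0.01  0.65]
(5, -6, 1) 0.942 loose minus clamped px [0.34 0.57]
A 214 138 [47, 46, 46, 55, 106, 136, 137, 130, 112, 88, 77, 97, 133, 126, 94, 93, 93, 91, 92, 112, 140, 144, 115, 89, 90, 111, 108, 82, 75, 77, 96, 103, 103, 132, 151, 154]
F 183 123 [47, 46, 50, 48, 46, 67, 112, 131, 120, 119, 108, 97, 131, 126, 94, 92, 92, 92, 92, 112, 140, 134, 102, 89, 99, 127, 119, 83, 74, 76, 99, 106, 113, 140, 152, 152]
```

Consistent matches put the loose pulley 0.6 px (about 2 mm) low. Raise it 2 mm and relieve the side load.

Call:
arm_command --rows '[{"linear":[0.5,0.5,1],"roll":0,"grip":1},{"linear":[1,1,2],"roll":0,"grip":1},{"linear":[1,1.5,2],"roll":0,"grip":1},{"linear":[1,1.5,2],"roll":0,"grip":1},{"linear":[1,1.5,2],"roll":0,"grip":1},{"linear":[1,1.5,2],"roll":0,"grip":1},{"linear":[1,1.5,2],"roll":0,"grip":1},{"linear":[1,1.5,2],"roll":0,"grip":1}]'

```text
time_s: 20.75
eef_pos: [0.575, 0.2322, 0.1074]
tool_rot: [1.231, -2.889, 0.0]
force: [0.6, -0.6, -2.3]
grip_width: 0.0336
grip_force: 30.0
```

```bash
python3 lvl.py
```

```text
20.75 [0.575  0.2322 0.1074] head 136.1 F [ 0.6 -0.6 -2.3] Tz 0.012 w 33.65 gf 30.0 j6 -2.13
A [[214.79214998 158.6042244 ]
 [213.72533492 146.72304351]] F [[184.20914154 144.01923204]
 [182.56779397 132.2856611 ]]
scale 1.0068506361946894 px/m 298.2244895340357
(6, -4, 5) 0.894 loose minus clamped px [-0.09 -0.26]
(7, -3, 3) 0.794 loose minus clamped px [-0.34 -0.14]
(4, -5, 7) 0.974 loose minus clamped px [ 0.14 -0.25]
(9, 1, 8) 0.959 loose minus clamped px [-0.2  -0.17]
(5, -6, 1) 0.937 loose minus clamped px [ 0.15 -0.5 ]
A 214 137 [47, 47, 47, 46, 54, 106, 136, 136, 130, 111, 88, 94, 131, 125, 95, 93, 94, 92, 92, 108, 138, 145, 118, 92, 92, 113, 123, 113, 94, 76, 77, 96, 104, 103, 132, 151]
F 183 123 [45, 49, 48, 46, 44, 66, 112, 132, 120, 119, 106, 97, 130, 125, 94, 93, 93, 92, 91, 113, 140, 134, 102, 88, 99, 128, 119, 83, 75, 76, 100, 107, 112, 140, 152, 153]
```

```bash
python3 -c "
from h import *
st();print(bot.job_done())"
```

```text
20.95 [0.5754 0.2325 0.1076] head 136.1 F [ 0.1  0.7 -1.3] Tz 0.044 w 33.34 gf 30.0 j6 -2.13
the job is handed in; nothing more can be done
None
```

The job is handed in, with no verdict returned: the spindle flat was turned to the front, and the loose pulley is held on it with the set screw over the flat, within about 1 mm of the clamped pulley's height by the scene camera.

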